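# Clip a relay module onto its rail

### The job

Pick up the loose relay module, tip its robot-side end down and hook its fixed lip under the near edge of the metal rail, about in the middle of the rail's free stretch, then rock the far end down until the sprung foot clicks under the rail's far edge, so that the module sits flat and square on the rail. Feel your way in: the module must never bear on the rail with more than 22 N. Do not disturb the loose bottle and the rubber bulb on the bench.

Things in the scene. Friction and masses are not known exactly. Their poses are not given: they have to be found in the camera images.
- board: White board, fixed, 130 mm (x) by 230 mm (y), 6 mm thick, origin under its centre; axes as the rail's. On it the steel rail (fixed, 210 mm along y) is a top-hat section open upward: two flanges 9.6 mm wide, 2.5 mm thick, outer edges 17.5 mm either side of the rail's centre line, the outer 7.4 mm overhanging freely; between them a channel 15.8 mm wide, 12.5 mm deep.
- free_stretch (a point): Point on the board's top face at the middle of the rail's free stretch. x across the rail (near edge -x, far edge +x), y along it, z up. Flange tops lie 16 to 34 mm above it, the rail's centre line up to 3 mm off it in x: not measured closer, feel for them. A fixed module of the same shape ends the stretch 79 mm to -y, an end stop 26 mm high 77 mm to +y.
- module: Loose relay module, 120 g; origin under its centre, on the plane it stands on. x from hook end (starts towards the robot) to foot end, z up. Its underside, which sits on the flanges, is 11 mm above the origin. Grey socket 70 (x) by 30 (y) by 24 mm high from there; on it a white relay 26 (x -19 to 7) by 30 by 32 mm high: grasp its y flanks. Not reported while held.
- module_mid (a point): Centre of the loose module, 39 mm above its origin, 28 mm above the underside, 28 mm below the relay's top. Same axes. With the lip hooked and the leg against the near edge, the foot meets the far edge at 0.2 to 0.3 rad of tip; hook in at 0.25 to 0.35 rad. Let go there, it stays, hooked and resting on the foot (0.15 to 0.3 rad). Press on the socket's step beyond the relay (on the relay's top it jams).
- hook_lip (a point): Upper inner edge of the hook's lip, 14 mm to -x of the module's centre, 6.9 mm above its origin. The hook, 28 mm wide: a fixed leg at x -24.5 to -18.5 mm reaching down to the origin's plane, and a lip from it to x -14 mm, 4.9 mm thick, its upper face 4.1 mm below the underside: that slot takes the flange. When hooked, this edge lies under the near flange.
- foot (a joint): Outward (module +x) travel of the sprung foot, m: 0 at rest, at most 0.006; spring 4 N at rest, 0.8 N more per mm. Foot 16 mm wide: barb reaching in to x 15 mm, its top 3.5 mm below the underside, from there a slope out and down to x 18.5 mm. 3 to 6 N down on the far step drives it out over the far edge; the push eases, then it snaps back to 0 (click) and the module bottoms.
- small_bottle: Loose bystander: small clear glass bottle, 58 mm across, 103 mm tall; origin at the centre of its underside. It and the module start either one on the left and the other on the right of the board.
- bulb: Loose bystander: tan rubber pipette bulb, 47 by 84 by 44 mm, at the right; origin at its underside.
There are look-alikes about, which are no part of the job. Of the things like the module, leave any that is blue; of the rest the larger one is meant.

How it is judged:
By the outcome, as a careful person would: the job done as asked, in the order asked, and still so for the second after the job is handed in, with the robot touching nothing.
It also fails if it takes over 61 s, if anything falls off the work surface, if the arm or the gripper's body presses on something with over 40 N, if the wrist force passes 120 N, or if a joint passes its speed limit or range.

### The arm

A 6-joint arm with a two-finger parallel gripper is mounted at the origin on a cart in front of the work surface, level with it; the furniture and walls round the work are solid. World frame = base frame: x ahead of the robot, y to its left, z up, the work surface at z = 0. Lengths are in m, angles in degrees, forces in N, time in s.
With the tool pointing down it reaches from about 0.4 to 0.825 m from the base axis. Payload 7 kg.
Tool frame: the origin (TCP) lies at the very end of the fingers, on their centre line; the grasp point (between the pads) lies 19 mm behind it; z points along the fingers, y is the direction in which the jaws open and shut (so a half turn about z gives the same grasp; the last joint's range is limited). The gripper opens to 88 mm and grips with 3 to 60 N. Pads are 19 mm wide; open, the fingers measure 130 mm over their backs; the gripper's body (78 mm by 193 mm) begins 47 mm behind the grasp point.
Start: joints at [16.507, 20.546, 0.682, 0, -70.136, -16.507], TCP at [0.675, -0, 0.227] pointing down, gripper open.
Joint ranges: [-176.03, 176.03], [-82.01, 121.73], [-58.28, 71.71], [-173.87, 95.51], [-174.79, -0.11], [-173.66, 173.66]. Speed limits (degrees/s): [136.94, 136.94, 172.46, 180, 180, 180].

### API

Orientations are given as [roll, pitch, yaw] about the fixed x, y, z axes, in that order (R = Rz(yaw) Ry(pitch) Rx(roll)).
In Python, from plant import ctrl, snapshot, workorder gives the robot as it stands. The module is installed in compiled form; this text tells all that it offers.
- The arm moves only by the shell command python3 -m creep 'ROWS'. ROWS is JSON, a list of rows, each a list of 5 numbers: the shift along the tool's x, y, z scaled (see below), then the turn about the tool's z scaled (see below), then the finger opening in mm, from 0 to 87.6. A call has exactly 8 rows; each row is the pose to reach, as a shift and turn from the pose commanded when the call began, along the tool's axes at that moment, turning the shorter way round; what a row does not reach only later rows make up. The controller multiplies each number of a shift by 0.1 m and each number of a turn by 180 degrees. A row lasts 1/12 s, in which the tool goes at most 41.7 mm and 7.16 degrees, less where a joint would pass 70% of its speed; a pose out of reach is approached as far as the arm can. A call with a number of a shift or a turn outside -1 to 1 is refused whole. A call with a gripper value outside its range is refused whole. The fingers move at their own pace and stop on an object; the grip force is fixed at half the most. Time passes only in rows, so rows that repeat a pose let the fingers close, or fill a call up. It gives the time, the measured TCP pose, the force and the opening at its end, in the units of the state.
- ctrl.get_obs(): the state, without advancing time (a new reading comes with each control period).
- snapshot(name): name is "scene" or "side" or "wrist"; returns a dict with "img" (480x640x3 uint8, blue, green, red), "camera_matrix" (3x3 intrinsics, pixels), "xyz" and "rotation" of the camera in the world. Camera axes: x right, y up, looking along -z (the intrinsics and any distortion apply to the point x, -y, -z); pixel columns grow to the right and rows downward; lengths in m; the calibration is good to about 2 mm. A picture is of the moment at which its call begins. There is no depth.
- workorder.close_job(): hands the job in, once; it reports no verdict.
The state is a dict: "clock": time; "joint_pos": joint angles; "qvel": joint speeds; "tau": joint torques, N m; "tool_pos": TCP position; "orientation": TCP orientation; "force": force on the tool from outside, world axes, zero at the start; "moment": the same for the moment, N m; "opening": finger opening in m.
Only numpy, scipy, OpenCV 4.12 (cv2) and the standard library are available. Lean on these libraries where they do the work, as an engineer would, in place of code of your own. Each camera call takes 0.05 s, during which the arm holds its last target.

## Working session

There is one attempt and no reset: what is moved stays moved. The work goes in short steps, Python scripts to look and compute and a shell command to move; the robot and the scene stay as the last step left them, time stands still between calls to the robot, and variables do not carry over. Pictures are saved under pics/ and viewed, and the job is handed in when it is done.

```bash
mkdir -p pics; ls; cat > h.py <<'E'
import numpy as np,cv2,json
from plant import ctrl,snapshot,workorder
def snap(n,f):
    s=snapshot(n); cv2.imwrite('pics/'+f+'.png',s['img']); 
    np.savez('pics/'+f+'.npz',**{k:np.array(v) for k,v in s.items()}); return s
def load(f): return dict(np.load('pics/'+f+'.npz'))
def ray(s,u,v):
    K=np.array(s['camera_matrix']); d=np.linalg.inv(K)@[u,v,1]; d=np.array([d[0],-d[1],-d[2]])
    return np.array(s['xyz']),np.array(s['rotation'])@d
def onz(s,u,v,z):
    o,d=ray(s,u,v); return o+d*(z-o[2])/d[2]
def proj(s,p):
    q=np.array(s['rotation']).T@(np.array(p)-s['xyz']); q=np.array([q[0],-q[1],-q[2]]); q=s['camera_matrix']@q; return q[:2]/q[2]
E
python3 - <<'E'
from h import *
print(ctrl.get_obs())
for n in('scene','side','wrist'):
    s=snap(n,n+'0'); print(n,{k:np.array(v).round(3).tolist() for k,v in s.items() if k!='img'})
E
```

```text
pics
{'clock': 0.0, 'joint_pos': array([ 1.65063558e+01,  2.05915563e+01,  6.35829243e-01, -2.15745935e-02,
       -7.01339711e+01, -1.65067317e+01]), 'qvel': array([ 0.04938489,  0.01267958, -0.06687464,  0.06437113, -0.07650943,
       -0.08884286]), 'tau': array([-8.00930356e-04, -5.82726967e+01,  2.93058443e+01,  6.99745238e+00,
        6.93249181e-03, -2.06530804e-04]), 'tool_pos': array([ 6.74535872e-01, -1.65063260e-05,  2.25632338e-01]), 'orientation': array([ 1.79908235e+02, -6.04272020e-03, -9.00077185e+01]), 'force': array([ 0.41153016,  0.49612252, -0.01072447]), 'moment': array([-0.00612242,  0.05374179,  0.01299084]), 'opening': 0.08757498900613601}
scene {'camera_matrix': [[549.554, 0.0, 320.66], [0.0, 549.554, 241.497], [0.0, 0.0, 1.0]], 'xyz': [-0.619, -0.517, 0.702], 'rotation': [63.297, -0.65, -62.977]}
side {'camera_matrix': [[467.411, 0.0, 312.773], [0.0, 467.411, 240.496], [0.0, 0.0, 1.0]], 'xyz': [0.556, 1.021, 0.75], 'rotation': [54.804, -1.064, 176.496]}
wrist {'camera_matrix': [[371.162, 0.0, 318.369], [0.0, 371.162, 239.732], [0.0, 0.0, 1.0]], 'xyz': [0.674, -0.071, 0.384], 'rotation': [-15.445, -0.091, 179.98]}
```

```bash
sed -i 's/^def ray/from scipy.spatial.transform import Rotation as Rn\ndef RM(s): return Rn.from_euler("xyz",np.array(s["rotation"]),degrees=True).as_matrix()\ndef ray/; s/np.array(s\[.rotation.\])@d/RM(s)@d/; s/np.array(s\[.rotation.\]).T@/RM(s).T@/' h.py; cat h.py | tail -12
python3 - <<'E'
from h import *
s=load('wrist0'); print(proj(s,[.6745,0,.2256])); print(proj(load('scene0'),[.6745,0,.2256]),proj(load('side0'),[.6745,0,.2256]))
E
```

```text
s=snapshot(n); cv2.imwrite('pics/'+f+'.png',s['img']); 
    np.savez('pics/'+f+'.npz',**{k:np.array(v) for k,v in s.items()}); return s
def load(f): return dict(np.load('pics/'+f+'.npz'))
from scipy.spatial.transform import Rotation as Rn
def RM(s): return Rn.from_euler("xyz",np.array(s["rotation"]),degrees=True).as_matrix()
def ray(s,u,v):
    K=np.array(s['camera_matrix']); d=np.linalg.inv(K)@[u,v,1]; d=np.array([d[0],-d[1],-d[2]])
    return np.array(s['xyz']),RM(s)@d
def onz(s,u,v,z):
    o,d=ray(s,u,v); return o+d*(z-o[2])/d[2]
def proj(s,p):
    q=RM(s).T@(np.array(p)-s['xyz']); q=np.array([q[0],-q[1],-q[2]]); q=s['camera_matrix']@q; return q[:2]/q[2]
[317.81260724 297.23244053]
[366.4804991  167.34501039] [233.67767565 175.15990347]
```

View pics/scene0.png

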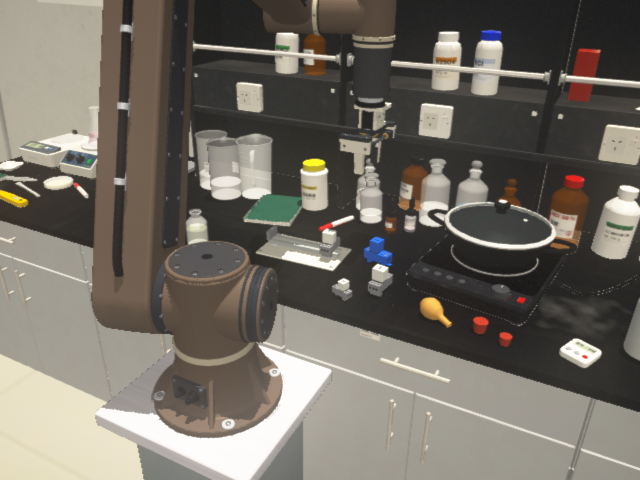

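View pics/side0.png

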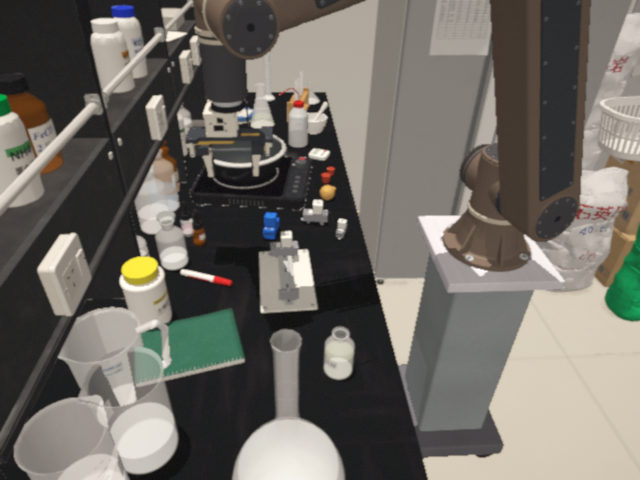

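View pics/wrist0.png

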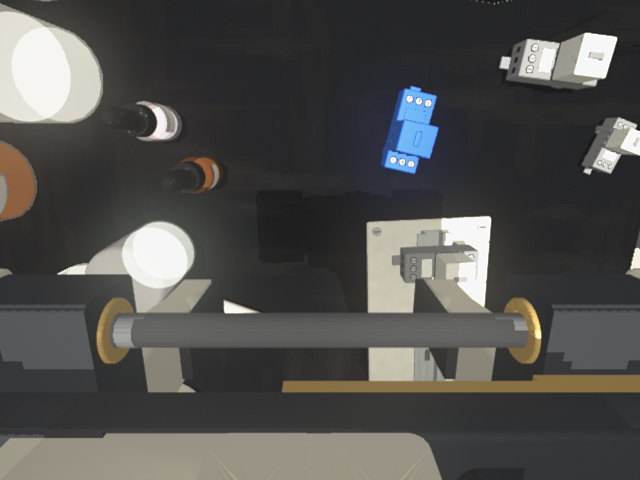

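```bash
python3 - <<'E'
from h import *
a=load('wrist0')['img'][10:210,470:640]; b=load('scene0')['img'][230:310,320:420]; c=load('side0')['img'][195:245,290:360]
a=cv2.resize(a,(510,600),interpolation=cv2.INTER_CUBIC); b=cv2.resize(b,(290,232),interpolation=cv2.INTER_CUBIC);c=cv2.resize(c,(290,207),interpolation=cv2.INTER_CUBIC)
o=np.zeros((600,800,3),np.uint8);o[:,:510]=a;o[:232,510:]=b;o[240:447,510:]=c
cv2.imwrite('pics/crop0.png',o)
a=load('scene0')['img'][220:280,240:360];cv2.imwrite('pics/crop1.png',cv2.resize(a,(800,400),interpolation=cv2.INTER_CUBIC))
a=load('side0')['img'][225:320,245:325];cv2.imwrite('pics/crop2.png',cv2.resize(a,(480,570),interpolation=cv2.INTER_CUBIC))
E
```

```text
(no output)
```

View pics/crop0.png

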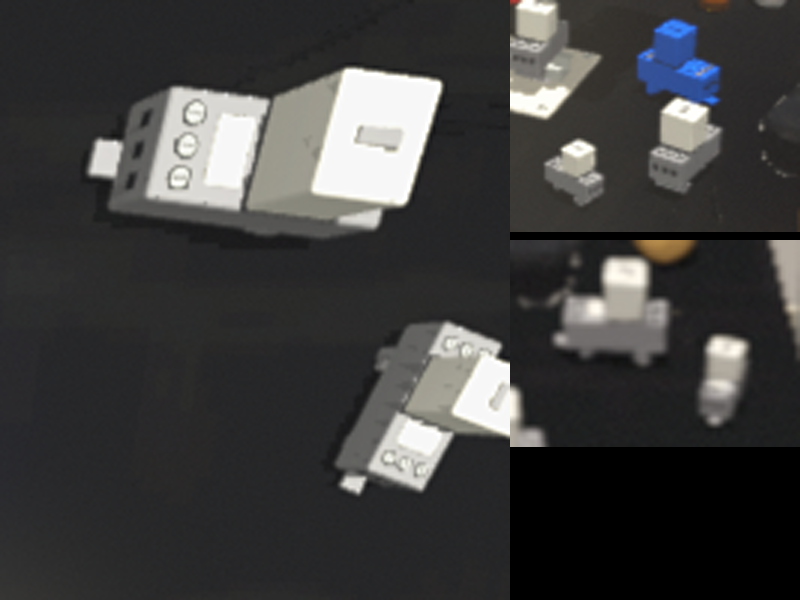

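View pics/crop1.png

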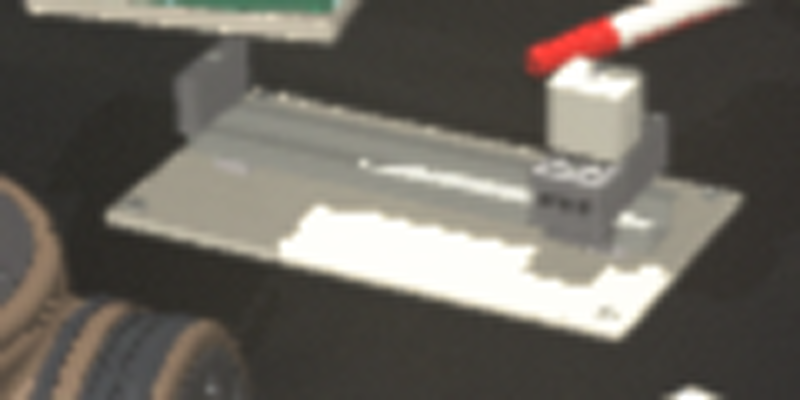

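View pics/crop2.png

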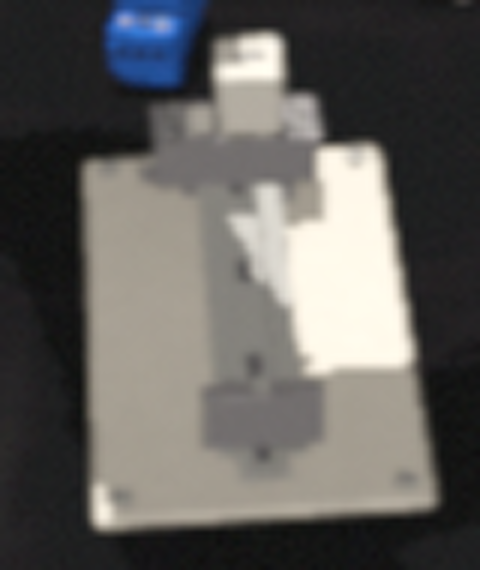

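```bash
python3 - <<'E'
from h import *
s=load('wrist0')
c=lambda x,y:(470+x/3,10+y/3)
T=[onz(s,*c(*p),.067) for p in[(345,68),(442,82),(408,207),(312,195)]]
S=[onz(s,*c(*p),.035) for p in[(173,87),(270,98),(242,210),(148,198)]]
print(np.round(T,4),np.mean(T,0).round(4)); print(np.round(S,4))
for a,b in((T[1],T[0]),(T[2],T[3]),(S[1],S[0]),(S[2],S[3])): d=a-b; print(np.degrees(np.arctan2(-d[1],-d[0])),np.linalg.norm(d))
# board from side crop2 (x6) 
b=load('side0'); q=lambda x,y:(245+x/6,225+y/6)
print('side board',[onz(b,*q(*p),.006).round(4).tolist() for p in[(82,157),(385,143),(438,508),(93,528)]])
sc=load('scene0'); q=lambda x,y:(240+x*.15,220+y*.15)
print('scene board',[onz(sc,*q(*p),.006).round(4).tolist() for p in[(105,220),(255,92),(742,197),(620,338)]])
print('wrist board',[onz(s,*p,.006).round(4).tolist() for p in[(367,223),(490,217)]])
# bottle, bulb
print('bottle base',onz(b,339,372,.0),'bulb',onz(b,328,195,.0), onz(sc,432,312,0.02))
# relay top in scene: crop (510+,0) scale 2.9
for p in[(664,105)]:pass
print('scene relay proj',proj(sc,np.mean(T,0)),proj(b,np.mean(T,0)))
E
```

```text
[[ 0.469  -0.1488  0.067 ]
 [ 0.4434 -0.1455  0.067 ]
 [ 0.446  -0.1158  0.067 ]
 [ 0.4719 -0.1187  0.067 ]] [ 0.4576 -0.1322  0.067 ]
[[ 0.4961 -0.1517  0.035 ]
 [ 0.4681 -0.1489  0.035 ]
 [ 0.4711 -0.1194  0.035 ]
 [ 0.499  -0.1227  0.035 ]]
-7.206276791321658 0.025780242506553974
-6.45438888764053 0.026086678474344725
-5.75134733176903 0.028124500638743645
-6.623081059385469 0.028022303857507272
side board [[0.6246, 0.0131, 0.006], [0.4895, 0.0074, 0.006], [0.4822, 0.2428, 0.006], [0.6127, 0.2481, 0.006]]
scene board [[0.4734, 0.2274, 0.006], [0.604, 0.2352, 0.006], [0.6142, 0.0082, 0.006], [0.4853, 0.0015, 0.006]]
wrist board [[0.6231, 0.015, 0.006], [0.4954, 0.0087, 0.006]]
bottle base [0.45232477 0.41596044 0.        ] bulb [ 0.4119654  -0.29266125  0.        ] [ 0.40105124 -0.28229942  0.02      ]
scene relay proj [379.30145665 266.6654267 ] [317.92538217 202.64065126]
```

```bash
cat >> h.py <<'E'
def wrap(a): return (a+180)%360-180
def to(x,y,z,yaw,base=None):
    """shift/turn numbers from current measured pose"""
    o=ctrl.get_obs(); p=np.array(o['tool_pos']); R=Rn.from_euler('xyz',o['orientation'],degrees=True).as_matrix()
    if base is None: y0=o['orientation'][2]
    d=R.T@(np.array([x,y,z])-p); print('shift',(d/.1).round(3),'turn',round(-wrap(yaw-y0)/180,3),'pos',p.round(4),'rpy',np.round(o['orientation'],2),'t',round(o['clock'],2))
E
python3 - <<'E'
from h import *
s=load('wrist0')
c=lambda x,y:(470+x/3,10+y/3)
for p,z in[((382,360),.022),((345,490),.01),((408,325),.022),((372,475),.022)]: print(onz(s,*c(*p),z).round(4))
to(.4576,-.1322,.12,-6.5)
E
```

```text
[ 0.4126 -0.0778  0.022 ]
[ 0.4079 -0.0365  0.01  ]
[ 0.4066 -0.0882  0.022 ]
[ 0.4087 -0.0424  0.022 ]
shift [1.322 2.169 1.061] turn -0.464 pos [ 0.6746 -0.      0.2258] rpy [ 1.7993e+02 -1.0000e-02 -9.0010e+01] t 0.15
```

```bash
python3 -m creep '[[0.3,0.4,0,-0.039,60],[0.6,0.7,0,-0.079,60],[0.8,0.9,0.1,-0.119,60],[1,1,0.2,-0.158,60],[1,1,0.3,-0.198,60],[1,1,0.3,-0.238,60],[1,1,0.3,-0.278,60],[1,1,0.3,-0.317,60]]'; python3 -c "
from h import *
to(.4576,-.1322,.19,-6.5)"
```

```text
clock: 0.82
tool_pos: [0.5746, -0.1003, 0.1962]
orientation: [180.0, 0.0, -32.6]
force: [0.5, 1.0, 0.7]
opening: 0.0596
shift [-0.813  0.899  0.063] turn -0.145 pos [ 0.5746 -0.1003  0.1962] rpy [ 1.7998e+02  3.0000e-02 -3.2610e+01] t 0.82
```

```bash
python3 -m creep '[[-0.25,0.3,0,-0.039,60],[-0.5,0.6,0,-0.079,60],[-0.7,0.8,0,-0.119,60],[-0.813,0.9,0.06,-0.145,60],[-0.813,0.9,0.06,-0.145,60],[-0.813,0.9,0.06,-0.145,60],[-0.813,0.9,0.06,-0.145,60],[-0.813,0.9,0.06,-0.145,60]]'; python3 -c "
from h import *
s=snap('wrist','w1');snap('side','s1')
to(.4576,-.1322,.1,-6.5)"
```

```text
clock: 1.48
tool_pos: [0.4587, -0.1312, 0.1907]
orientation: [180.0, -0.0, -6.9]
force: [-0.4, -0.4, -0.3]
opening: 0.0602
shift [-0.008  0.011  0.904] turn -0.002 pos [ 0.4585 -0.1312  0.1904] rpy [ 1.7999e+02  2.0000e-02 -6.8600e+00] t 1.58
```

View pics/w1.png

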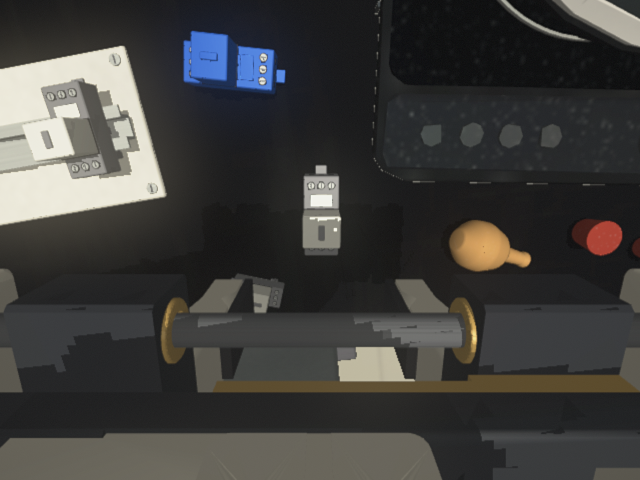

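View pics/s1.png

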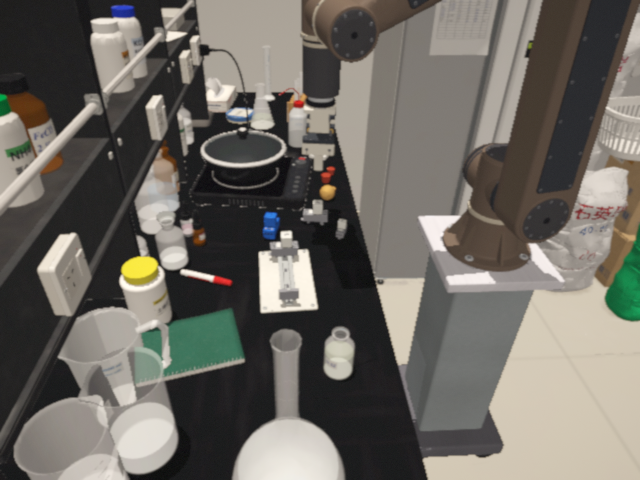

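```bash
python3 - <<'E'
from h import *
s=load('w1'); print(s['xyz'],s['rotation'])
print(proj(s,[.4576,-.1322,.067]))
o=s['img'][155:265,260:380]; cv2.imwrite('pics/w1c.png',cv2.resize(o,None,fx=5,fy=5,interpolation=cv2.INTER_CUBIC))
E
```

```text
[ 0.52937159 -0.13961208  0.34902692] [-1.54115088e+01  2.96521447e-02 -9.69069250e+01]
[320.17841312 232.8456024 ]
```

View pics/w1c.png

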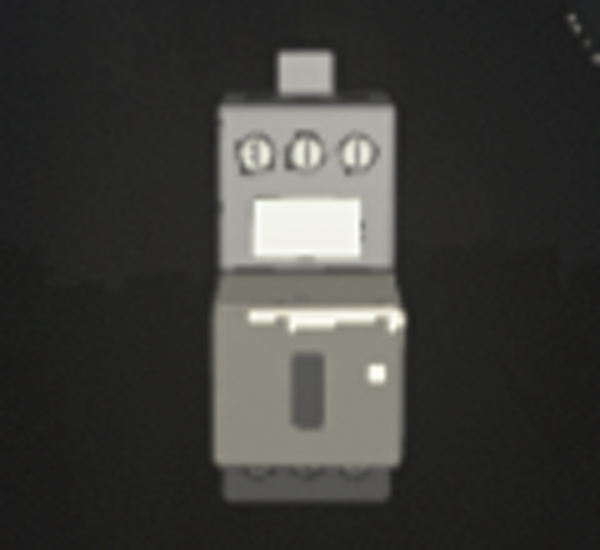

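```bash
python3 - <<'E'
from h import *
s=load('w1')
c=lambda x,y:(260+x/5,155+y/5)
P=[onz(s,*c(*p),.067) for p in[(213,305),(405,305),(402,466),(214,466)]]
print(np.mean(P,0)); 
for a,b in((P[0],P[3]),(P[1],P[2])): d=a-b; print(np.degrees(np.arctan2(d[1],d[0])),np.linalg.norm(d))
m=np.mean(P,0); to(m[0],m[1],.12,-6.7); to(m[0],m[1],.045,-6.7)
E
```

```text
[ 0.457902   -0.13343607  0.067     ]
-7.204713867179506 0.026035086830488142
-7.025904744544074 0.02603335781317743
shift [-0.003  0.023  0.704] turn -0.001 pos [ 0.4585 -0.1312  0.1904] rpy [ 1.7999e+02  2.0000e-02 -6.8600e+00] t 1.58
shift [-0.003  0.023  1.454] turn -0.001 pos [ 0.4585 -0.1312  0.1904] rpy [ 1.7999e+02  2.0000e-02 -6.8600e+00] t 1.58
```

Named: blue (wrist0 410,130) excluded; small grey (wrist0 615,145) is the look-alike; large grey (wrist0 560,60; w1 322,232) is the module. Descending on it.

```bash
python3 -m creep '[[0,0.02,0.3,0,60],[0,0.02,0.6,0,60],[0,0.02,0.8,0,60],[0,0.02,0.95,0,60],[0,0.02,1,0,60],[0,0.02,1,0,60],[0,0.02,1,0,60],[0,0.02,1,0,60]]'; python3 -m creep '[[0,0,0.2,0,60],[0,0,0.35,0,60],[0,0,0.45,0,60],[0,0,0.45,0,50],[0,0,0.45,0,26],[0,0,0.45,0,26],[0,0,0.45,0,26],[0,0,0.45,0,26]]';python3 -c "
from h import *
s=snap('wrist','w2');o=ctrl.get_obs();print(o)"
```

```text
clock: 2.25
tool_pos: [0.4586, -0.1333, 0.0916]
orientation: [-180.0, -0.1, -6.8]
force: [0.1, -0.5, 0.9]
opening: 0.0601
clock: 2.92
tool_pos: [0.4582, -0.1333, 0.0465]
orientation: [-180.0, -0.1, -6.8]
force: [0.6, -0.4, -0.1]
opening: 0.0322
{'clock': 2.9667, 'joint_pos': array([ 7.48396271e+00,  1.37248202e+01, -3.69913329e+01,  1.06948563e-02,
       -3.91919965e+01,  7.56738646e+01]), 'qvel': array([-0.08798265,  0.04389504,  0.10343018,  0.23329609,  0.14543805,
       -0.00047469]), 'tau': array([ 2.90801441e-01, -3.86127770e+01,  1.93376005e+01,  4.33315158e+00,
        4.87344456e-02, -7.29918393e-03]), 'tool_pos': array([ 0.45816866, -0.1333043 ,  0.04636924]), 'orientation': array([-1.79983834e+02, -9.06691861e-02, -6.83390204e+00]), 'force': array([-0.18634261, -0.36674726,  3.46463792]), 'moment': array([-0.10027507,  0.04459184, -0.00757506]), 'opening': 0.02965558848990737}
```

View pics/w2.png

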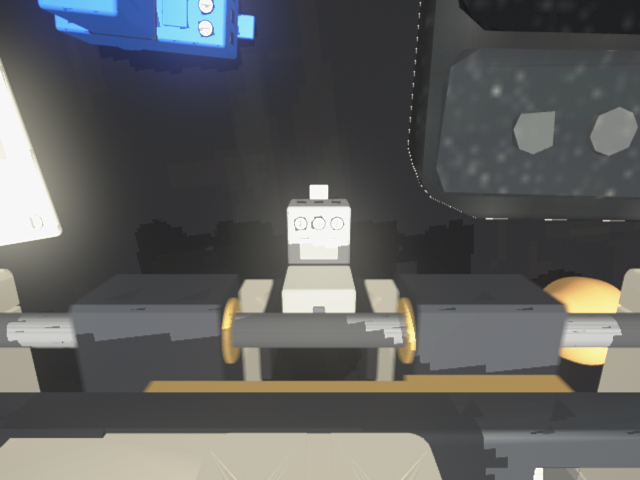

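```bash
python3 -m creep '[[0,0,-0.2,0,26],[0,0,-0.5,0,26],[0,0,-0.8,0.039,26],[0.1,-0.2,-1,0.078,26],[0.2,-0.5,-1,0.117,26],[0.3,-0.8,-1,0.156,26],[0.33,-0.95,-1,0.195,26],[0.33,-0.95,-1,0.234,26]]';python3 -c "
from h import *
o=ctrl.get_obs();print(o['force'],o['opening']);to(.503,-.03,.145,-87.3)"
```

```text
clock: 3.63
tool_pos: [0.503, -0.0405, 0.146]
orientation: [-179.9, -0.0, -49.2]
force: [0.1, -0.7, -2.3]
opening: 0.0298
[ 0.11587409 -0.67317543 -2.25281567] 0.029781881199139267
shift [-0.079 -0.068  0.011] turn 0.212 pos [ 0.503  -0.0405  0.146 ] rpy [-1.7992e+02 -3.0000e-02 -4.9180e+01] t 3.63
```

```bash
python3 -m creep '[[0,0,0,0.039,26],[0,0,0,0.078,26],[0,0,0,0.117,26],[0,0,0,0.156,26],[0,0,0,0.195,26],[-0.08,-0.07,0,0.212,26],[-0.08,-0.07,0,0.212,26],[-0.08,-0.07,0,0.212,26]]';python3 - <<'E'
from h import *
s=load('w1'); print('corners',[onz(s,*p,.006).round(4) for p in[(165,194),(125,46)]])
o=s['img'][20:230,0:180]; cv2.imwrite('pics/w1b.png',cv2.resize(o,None,fx=3.2,fy=2.8,interpolation=cv2.INTER_CUBIC))
to(.503,-.03,.145,-87.3);snap('scene','sc2');s=snap('wrist','w3')
E
```

```text
clock: 4.3
tool_pos: [0.5016, -0.0321, 0.1458]
orientation: [-180.0, 0.0, -87.0]
force: [0.1, -0.5, -0.5]
opening: 0.0298
corners [array([0.4963, 0.0078, 0.006 ]), array([0.6222, 0.0126, 0.006 ])]
shift [-0.02  -0.015  0.008] turn 0.002 pos [ 0.5016 -0.0321  0.1458] rpy [-1.7999e+02  1.0000e-02 -8.6990e+01] t 4.3
```

View pics/w1b.png

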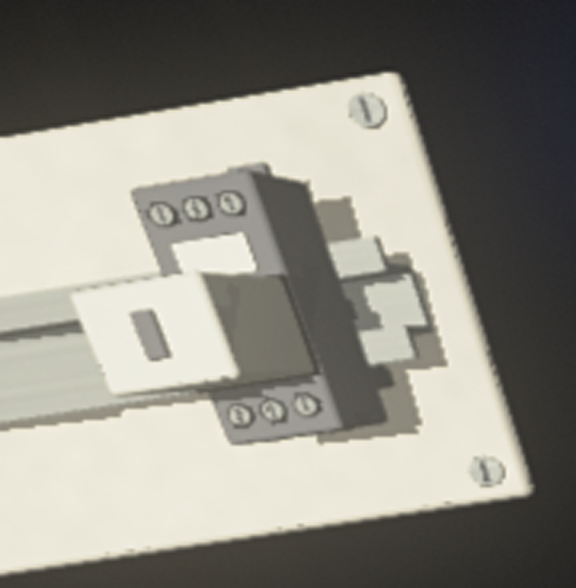

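View pics/w3.png

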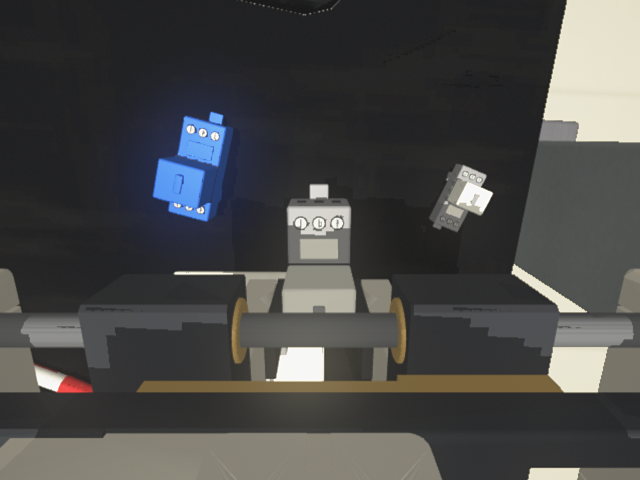

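View pics/sc2.png

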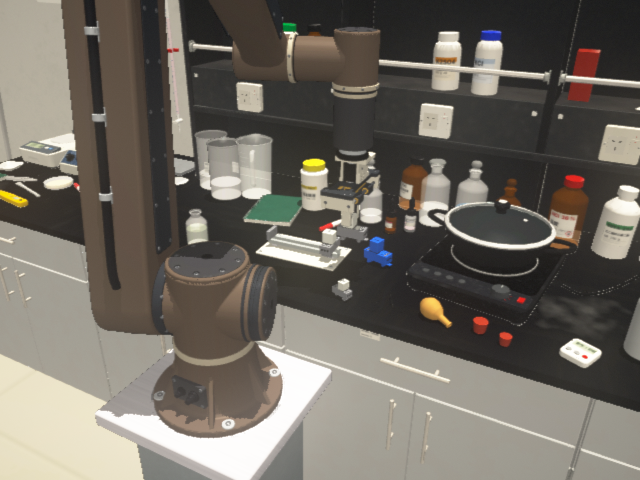

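```bash
python3 - <<'E'
from h import *
to(.508,-.022,.058,-87.3)
E
```

```text
shift [-0.101 -0.07   0.876] turn 0.002 pos [ 0.5016 -0.0324  0.1456] rpy [180.     0.   -87.01] t 4.4
```

```bash
python3 -m creep '[[-0.1,-0.07,0.2,0.002,26],[-0.1,-0.07,0.45,0.002,26],[-0.1,-0.07,0.7,0.002,26],[-0.1,-0.07,0.85,0.002,26],[-0.1,-0.07,0.92,0.002,26],[-0.1,-0.07,0.96,0.002,26],[-0.1,-0.07,0.96,0.002,26],[-0.1,-0.07,0.96,0.002,26]]'; python3 - <<'E'
from h import *
print(ctrl.get_obs()['force'])
to(.508,-.012,.048,-87.3)
E
```

```text
clock: 5.07
tool_pos: [0.5088, -0.0219, 0.0503]
orientation: [-179.9, 0.0, -87.5]
force: [-0.1, -0.6, 0.1]
opening: 0.03
[-0.05667834 -0.63305956  0.09728085]
shift [-0.1    0.004  0.023] turn -0.001 pos [ 0.5088 -0.0219  0.0503] rpy [-179.94    0.    -87.45] t 5.07
```

```bash
python3 -m creep '[[-0.03,0,0.02,0,26],[-0.06,0,0.02,0,26],[-0.08,0,0.02,0,26],[-0.1,0,0.02,0,26],[-0.12,0,0.02,0,26],[-0.14,0,0.02,0,26],[-0.15,0,0.02,0,26],[-0.16,0,0.02,0,26]]'; python3 - <<'E'
from h import *
print(ctrl.get_obs()['force'],ctrl.get_obs()['moment'])
snap('wrist','w4')
to(.508,-.012,.048,-87.3)
E
```

```text
clock: 5.73
tool_pos: [0.5075, -0.0069, 0.0482]
orientation: [180.0, -0.1, -87.4]
force: [0.5, -7.4, 3.4]
opening: 0.0296
[ 0.45385662 -7.4199461   3.41036915] [-3.33257307 -0.24337011  0.00627484]
shift [ 0.052 -0.002  0.002] turn -0.001 pos [ 0.5075 -0.0068  0.0482] rpy [ 1.7999e+02 -9.0000e-02 -8.7430e+01] t 5.78
```

View pics/w4.png

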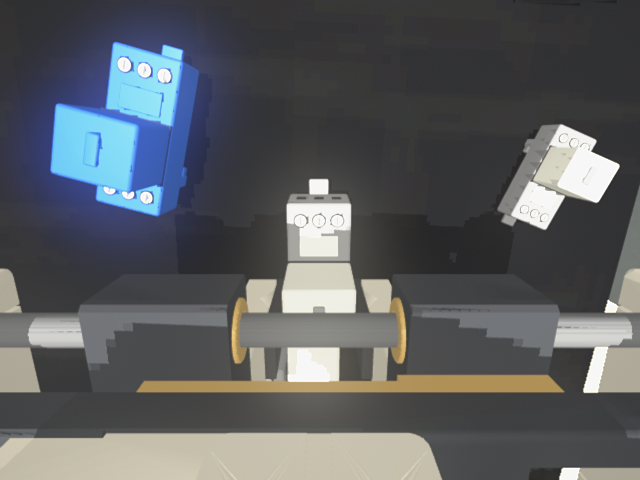

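```bash
python3 -m creep '[[0,0,-0.01,0,26],[-0.02,0,-0.015,0,26],[-0.04,0,-0.02,0,26],[-0.06,0,-0.025,0,26],[-0.08,0,-0.03,0,26],[-0.1,0,-0.03,0,26],[-0.12,0,-0.03,0,26],[-0.13,0,-0.03,0,26]]'; python3 - <<'E'
from h import *
print(ctrl.get_obs()['force'],ctrl.get_obs()['moment'])
snap('wrist','w5')
o=load('w5')['img'][150:320,230:410]; cv2.imwrite('pics/w5c.png',cv2.resize(o,None,fx=3.3,fy=3.3,interpolation=cv2.INTER_CUBIC))
to(.508,-.012,.048,-87.3)
E
```

```text
clock: 6.45
tool_pos: [0.5066, 0.0062, 0.0508]
orientation: [179.9, -0.1, -87.5]
force: [-0.1, -6.0, 1.8]
opening: 0.0296
[-0.05378257 -5.98549039  1.82377637] [-2.79608611 -0.15602455 -0.00500613]
shift [ 0.183 -0.006  0.028] turn -0.001 pos [0.5066 0.0063 0.0508] rpy [ 1.7995e+02 -9.0000e-02 -8.7440e+01] t 6.5
```

View pics/w5c.png

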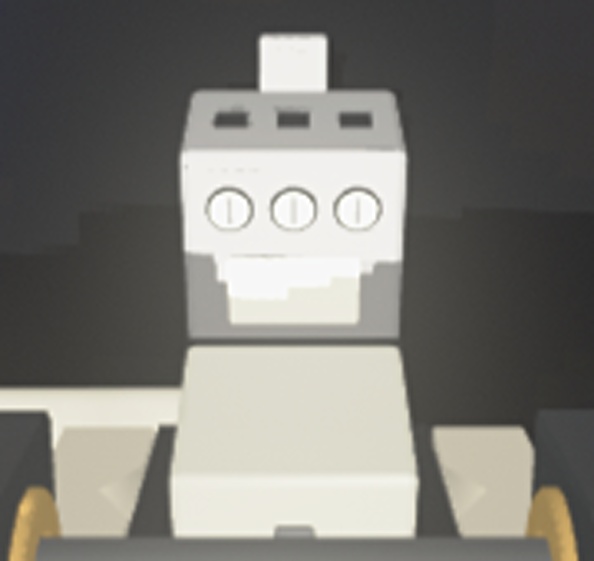

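```bash
cat >> h.py <<'E'
from scipy.optimize import least_squares
def tiltfit(f,rows,pose=None):
    """rows: {(mx,mz):row}; solve tilt, module offset in tool frame"""
    s=load(f); o=ctrl.get_obs(); p=np.array(pose[0] if pose else o['tool_pos']); R=Rn.from_euler('xyz',pose[1] if pose else o['orientation'],degrees=True).as_matrix()
    def tp(q,mx,mz):
        th,ax,az=q; x=mx+.006; z=mz-.056; c,sn=np.cos(th),np.sin(th)
        # tilt: far end up
        X=x*c-z*sn+ax; Z=x*sn+z*c+az
        return p+R@np.array([X,0,-.010-Z])  # grip pivot 10mm behind TCP
    def res(q): return [proj(s,tp(q,*k))[1]-v for k,v in rows.items()]
    r=least_squares(res,[0.1,0,0],x_scale=[.1,.01,.01]); print('tilt',r.x.round(4),'res',r.fun.round(2)); return r.x
E
python3 - <<'E'
from h import *
o=load('w3')['img'][150:320,230:410]; cv2.imwrite('pics/w3c.png',cv2.resize(o,None,fx=3.3,fy=3.3,interpolation=cv2.INTER_CUBIC))
g=lambda y:y/3.3+150
tiltfit('w5',{(.035,.035):g(150),(.007,.035):g(340),(.007,.067):g(474),(.035,.011):g(91)})
E
```

```text
tilt [0.2069 0.0032 0.0034] res [-0.13 -0.22  0.14  0.21]
```

View pics/w3c.png

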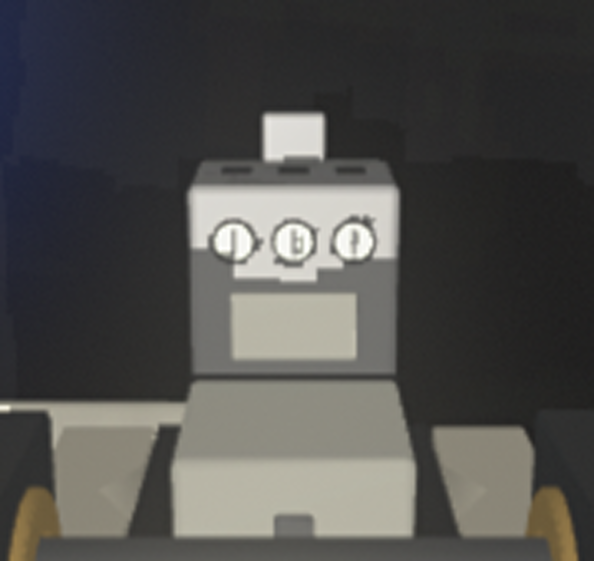

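```bash
python3 - <<'E'
from h import *
g=lambda y:y/3.3+150
tiltfit('w3',{(.035,.035):g(185),(.007,.035):g(376),(.007,.067):g(460),(.035,.011):g(160)},([.5016,-.0322,.1457],[180,0,-87.0]))
E
```

```text
tilt [-0.0149  0.0002  0.0012] res [-0.01 -0.02  0.01  0.02]
```

```bash
python3 -m creep '[[-0.02,0,-0.01,0,26],[-0.035,0,-0.015,0,26],[-0.05,0,-0.015,0,26],[-0.06,0,-0.02,0,26],[-0.065,0,-0.02,0,26],[-0.065,0,-0.02,0,26],[0.1,0,-0.05,0,26],[0.2,0,-0.2,0,26]]'; python3 - <<'E'
from h import *
print(ctrl.get_obs()['force'],ctrl.get_obs()['moment'])
snap('wrist','w6')
o=load('w6')['img'][150:320,230:410]; cv2.imwrite('pics/w6c.png',cv2.resize(o,None,fx=3.3,fy=3.3,interpolation=cv2.INTER_CUBIC))
to(.508,-.012,.048,-87.3)
E
```

```text
clock: 7.17
tool_pos: [0.5061, -0.0137, 0.0689]
orientation: [179.8, -0.0, -87.5]
force: [1.0, -0.6, -1.3]
opening: 0.0298
[ 1.00592936 -0.64441293 -1.27897904] [ 0.00281229  0.00227081 -0.06167934]
shift [-0.024  0.     0.246] turn -0.001 pos [ 0.5081 -0.0144  0.0726] rpy [-1.7997e+02 -3.0000e-02 -8.7450e+01] t 7.22
```

View pics/w6c.png

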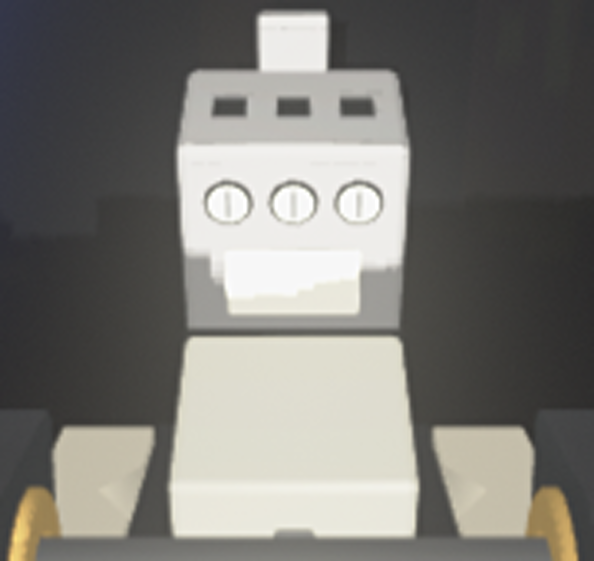

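```bash
python3 - <<'E'
from h import *
g=lambda y:y/3.3+150
tiltfit('w6',{(.035,.035):g(143),(.007,.035):g(330),(.007,.067):g(483),(.035,.011):g(70)})
to(.495,.05,.165,2.7)
E
```

```text
tilt [0.2901 0.003  0.0003] res [-0.12 -0.21  0.13  0.19]
shift [-0.648  0.102 -0.924] turn -0.501 pos [ 0.5081 -0.0144  0.0726] rpy [-1.7997e+02 -3.0000e-02 -8.7450e+01] t 7.22
```

```bash
python3 -m creep '[[0,0,-0.3,-0.039,26],[0,0,-0.6,-0.078,26],[0,0,-0.85,-0.117,26],[-0.2,0.1,-0.95,-0.156,26],[-0.5,0.1,-0.95,-0.195,26],[-0.8,0.1,-0.95,-0.234,26],[-1,0.1,-0.95,-0.273,26],[-1,0.1,-0.95,-0.312,26]]'; python3 - <<'E'
from h import *
to(.50,.125,.17,2.7)
E
```

```text
clock: 7.88
tool_pos: [0.4937, 0.0897, 0.166]
orientation: [-179.9, -0.0, -30.8]
force: [0.4, 0.2, -2.0]
opening: 0.0301
shift [-0.126 -0.336 -0.039] turn -0.186 pos [0.4937 0.0897 0.166 ] rpy [-1.799e+02 -4.000e-02 -3.084e+01] t 7.88
```

```bash
python3 -m creep '[[0,-0.1,-0.04,-0.039,26],[-0.1,-0.3,-0.04,-0.078,26],[-0.13,-0.33,-0.04,-0.117,26],[-0.13,-0.33,-0.04,-0.156,26],[-0.13,-0.33,-0.04,-0.186,26],[-0.13,-0.33,-0.04,-0.186,26],[-0.13,-0.33,-0.04,-0.186,26],[-0.13,-0.33,-0.04,-0.186,26]]'; python3 - <<'E'
from h import *
s=snap('wrist','w7'); snap('side','s7')
to(.50,.125,.17,2.7)
o=load('s7')['img'][170:330,220:360]; cv2.imwrite('pics/s7c.png',cv2.resize(o,None,fx=3.7,fy=3.7,interpolation=cv2.INTER_CUBIC))
E
```

```text
clock: 8.55
tool_pos: [0.4994, 0.1215, 0.1696]
orientation: [-180.0, -0.0, 2.0]
force: [-0.2, -0.4, -1.6]
opening: 0.0298
shift [ 0.007 -0.036 -0.004] turn -0.004 pos [0.4994 0.1214 0.1696] rpy [-180.     -0.      2.03] t 8.65
```

View pics/w7.png

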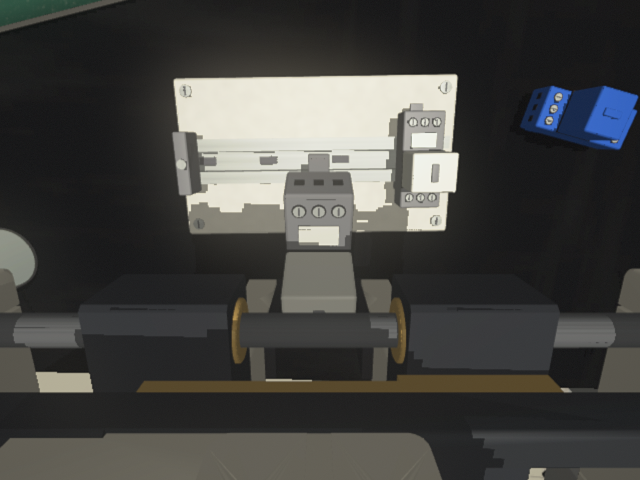

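View pics/s7c.png

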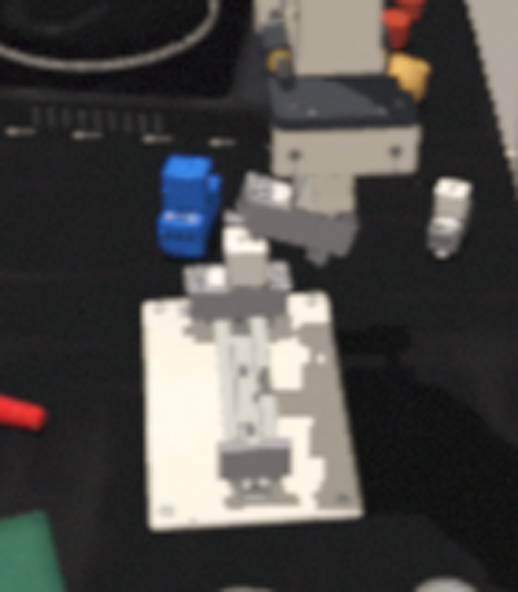

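```bash
python3 - <<'E'
from h import *
o=load('w7')['img'][65:245,160:310]; cv2.imwrite('pics/w7a.png',cv2.resize(o,None,fx=3.3,fy=3.3,interpolation=cv2.INTER_CUBIC))
o=load('w7')['img'][65:245,330:470]; cv2.imwrite('pics/w7b.png',cv2.resize(o,None,fx=3.3,fy=3.3,interpolation=cv2.INTER_CUBIC))
E
```

```text
(no output)
```

View pics/w7a.png

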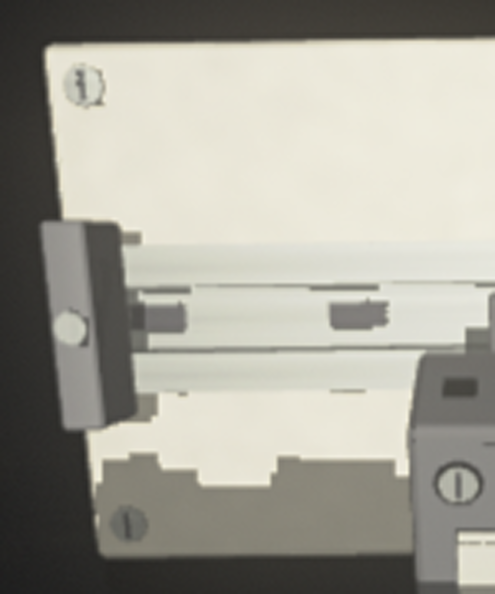

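View pics/w7b.png

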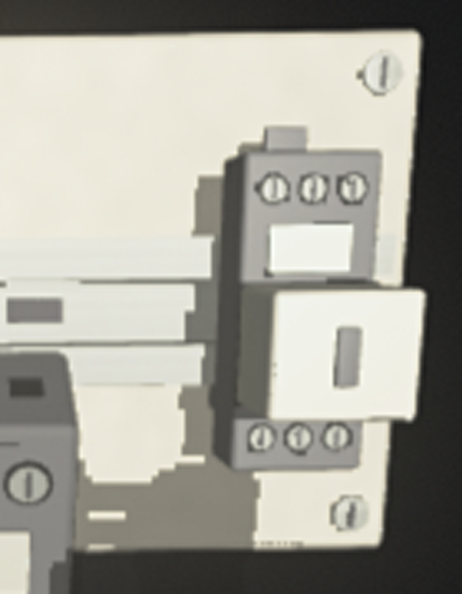

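```bash
python3 - <<'E'
from h import *
w7=load('w7');w1=load('w1');w0=load('wrist0')
a=lambda x,y:(160+x/3.3,65+y/3.3); b=lambda x,y:(330+x/3.3,65+y/3.3); c=lambda x,y:(x/3.2,20+y/2.8)
C=[onz(w7,*p,.006) for p in(a(45,45),a(100,556),b(420,30),b(380,547))]
print(np.round(C,4)); m=np.mean(C,0); print('board c',m)
d=(C[0]-C[2]); e=C[1]-C[3]; print([np.degrees(np.arctan2(-v[0],v[1])) for v in(d,e)],np.linalg.norm(d),np.linalg.norm(e))
def tri(obs):
    A=np.zeros((3,3));B=np.zeros(3)
    for s,u in obs:
        o,r=ray(s,*u); r/=np.linalg.norm(r); M=np.eye(3)-np.outer(r,r);A+=M;B+=M@o
    X=np.linalg.solve(A,B); return X,[ (proj(s,X)-u).round(1).tolist() for s,u in obs]
P7=[(273,290),(425,290),(413,420),(270,418)];P1=[(72,293),(200,272),(240,380),(110,395)]
for p,q in zip(P7,P1): print(tri([(w7,b(*p)),(w1,c(*q))]))
for z in(.022,.025,.028,.031,.034,.037,.04):
    n1=onz(w7,*a(300,390),z);n2=onz(w7,*b(150,383),z);f1=onz(w7,*a(300,243),z);f2=onz(w7,*b(150,238),z)
    print(z,n1.round(4)[:2],n2.round(4)[:2],f1.round(4)[:2],f2.round(4)[:2],(f1-n1)[0].round(4),(f2-n2)[0].round(4))
E
```

```text
[[0.612  0.2421 0.006 ]
 [0.4836 0.2361 0.006 ]
 [0.6231 0.0148 0.006 ]
 [0.494  0.0083 0.006 ]]
board c [0.5531859  0.12534807 0.006     ]
[np.float64(2.8016075542114454), np.float64(2.6010770707426567)] 0.22760527094882163 0.22802169365014513
(array([0.5626772 , 0.06268892, 0.08040805]), [[-0.1, 0.3], [-0.1, -0.3]])
(array([0.56386951, 0.03311925, 0.08136517]), [[-0.0, 0.1], [-0.0, -0.1]])
(array([0.5380381 , 0.03212726, 0.08134589]), [[-0.1, 0.6], [-0.0, -0.5]])
(array([0.53771684, 0.06116788, 0.08213943]), [[-0.1, 0.3], [-0.0, -0.3]])
0.022 [0.5324 0.1784] [0.5376 0.0764] [0.5677 0.1779] [0.5722 0.079 ] 0.0353 0.0346
0.025 [0.5328 0.1779] [0.5379 0.0769] [0.5677 0.1774] [0.5722 0.0794] 0.035 0.0343
0.028 [0.5331 0.1773] [0.5383 0.0773] [0.5678 0.1768] [0.5722 0.0799] 0.0346 0.0339
0.031 [0.5335 0.1768] [0.5386 0.0778] [0.5678 0.1763] [0.5722 0.0803] 0.0343 0.0336
0.034 [0.5339 0.1763] [0.5389 0.0783] [0.5678 0.1758] [0.5722 0.0808] 0.0339 0.0333
0.037 [0.5343 0.1757] [0.5392 0.0787] [0.5678 0.1753] [0.5722 0.0812] 0.0336 0.0329
0.04 [0.5346 0.1752] [0.5396 0.0792] [0.5679 0.1747] [0.5721 0.0816] 0.0332 0.0326
```

```bash
python3 - <<'E'
from h import *
to(.5181,.1409,.08,2.75)
E
```

```text
shift [ 0.194 -0.188  0.896] turn -0.004 pos [0.4994 0.1214 0.1696] rpy [-180.     -0.      2.03] t 8.65
```

```bash
python3 -m creep '[[0.1,-0.1,0.2,-0.004,26],[0.19,-0.19,0.4,-0.004,26],[0.19,-0.19,0.6,-0.004,26],[0.19,-0.19,0.75,-0.004,26],[0.19,-0.19,0.85,-0.004,26],[0.19,-0.19,0.9,-0.004,26],[0.19,-0.19,0.9,-0.004,26],[0.19,-0.19,0.9,-0.004,26]]'; python3 - <<'E'
from h import *
s=snap('wrist','w8'); snap('side','s8')
to(.5181,.1409,.061,2.75)
print(ctrl.get_obs()['force'],ctrl.get_obs()['moment'])
o=load('s8')['img'][200:320,230:340]; a=cv2.resize(o,None,fx=3.6,fy=3.6,interpolation=cv2.INTER_CUBIC)
o=load('w8')['img'][60:240,200:400]; b=cv2.resize(o,(400,360),interpolation=cv2.INTER_CUBIC)
q=np.zeros((440,800,3),np.uint8);q[:432,:396]=a;q[:360,400:]=b;cv2.imwrite('pics/c8.png',q)
E
```

```text
clock: 9.32
tool_pos: [0.5181, 0.1412, 0.0801]
orientation: [-180.0, -0.0, 2.9]
force: [-0.1, 0.9, -1.6]
opening: 0.0295
shift [-0.003  0.006  0.196] turn 0.001 pos [0.5184 0.1415 0.0806] rpy [-1.7995e+02 -9.0000e-02  2.8700e+00] t 9.42
[-0.31009072  0.46461995 -1.94886761] [-0.09084004  0.08485151  0.0122649 ]
```

View pics/c8.png

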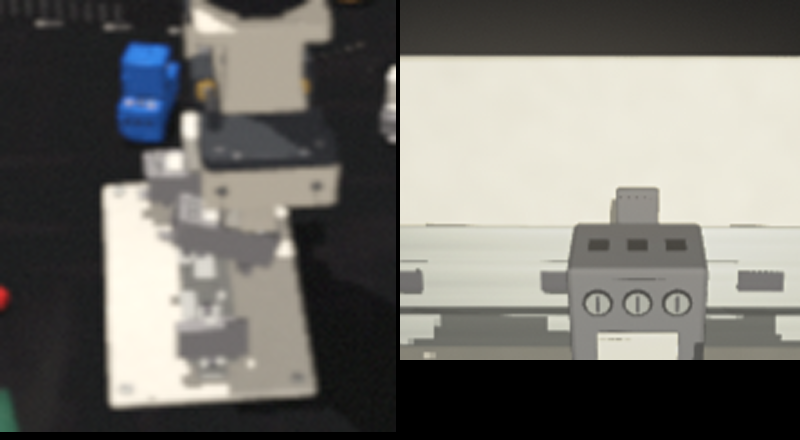

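```bash
python3 -m creep '[[0,0,0.02,0,26],[0,0,0.04,0,26],[0,0,0.06,0,26],[0,0,0.08,0,26],[0,0,0.1,0,26],[0,0,0.12,0,26],[0,0,0.13,0,26],[0,0,0.14,0,26]]';  python3 -m creep '[[0,0,0.01,0,26],[0,0,0.02,0,26],[0,0,0.025,0,26],[0,0,0.03,0,26],[0,0,0.035,0,26],[0,0,0.04,0,26],[0,0,0.045,0,26],[0,0,0.05,0,26]]'; python3 - <<'E'
from h import *
to(.5181,.1409,.061,2.75)
print(ctrl.get_obs()['force'],ctrl.get_obs()['moment'])
E
```

```text
clock: 10.08
tool_pos: [0.5176, 0.1411, 0.0653]
orientation: [180.0, 0.0, 2.9]
force: [-0.6, 0.4, -1.2]
opening: 0.0299
clock: 10.75
tool_pos: [0.5177, 0.1411, 0.0605]
orientation: [-180.0, -0.0, 2.9]
force: [0.0, -0.2, -1.5]
opening: 0.0292
shift [ 0.004  0.003 -0.005] turn 0.001 pos [0.5177 0.1411 0.0605] rpy [-180.     -0.      2.88] t 10.75
[ 0.03097733 -0.18828762 -1.53210241] [-0.10136577  0.04687155 -0.03751923]
```

```bash
python3 -m creep '[[0.01,0,0,0,26],[0.02,0,0,0,26],[0.03,0,0,0,26],[0.04,0,0,0,26],[0.05,0,0,0,26],[0.06,0,0,0,26],[0.06,0,0,0,26],[0.06,0,0,0,26]]'; python3 -c "
from h import *
o=ctrl.get_obs();print(o['force'],o['moment'],o['tool_pos'])"
```

```text
clock: 11.42
tool_pos: [0.5234, 0.1413, 0.0606]
orientation: [180.0, 0.0, 2.9]
force: [-3.0, 0.4, 1.8]
opening: 0.0299
[-3.01551605  0.40900587  1.8127388 ] [-0.03703186  1.20980284  0.00458368] [0.52336771 0.14132728 0.0605631 ]
```

```bash
python3 -m creep '[[0,0,-0.005,0,26],[0.0,0,-0.007,0,26],[0.005,0,-0.007,0,26],[0.01,0,-0.007,0,26],[0.015,0,-0.007,0,26],[0.02,0,-0.007,0,26],[0.02,0,-0.007,0,26],[0.02,0,-0.007,0,26]]'; python3 -c "
from h import *
o=ctrl.get_obs();print(o['force'],o['moment'],o['tool_pos'])
snap('wrist','w9')
o=ctrl.get_obs();print(o['force'],o['moment'],o['tool_pos'])
o=load('w9')['img'][130:320,220:420]; cv2.imwrite('pics/w9c.png',cv2.resize(o,None,fx=3,fy=3,interpolation=cv2.INTER_CUBIC))"
```

```text
clock: 12.08
tool_pos: [0.5253, 0.1415, 0.0612]
orientation: [180.0, 0.0, 2.9]
force: [-4.5, 0.1, 2.8]
opening: 0.0303
[-4.47212748  0.13745912  2.78371836] [ 0.29266024  1.68054373 -0.03574565] [0.52532288 0.14148152 0.06123358]
[-3.38144424  1.40270719  2.07593133] [ 0.32310704  1.65125175 -0.02124655] [0.52533745 0.14146945 0.06122991]
```

View pics/w9c.png

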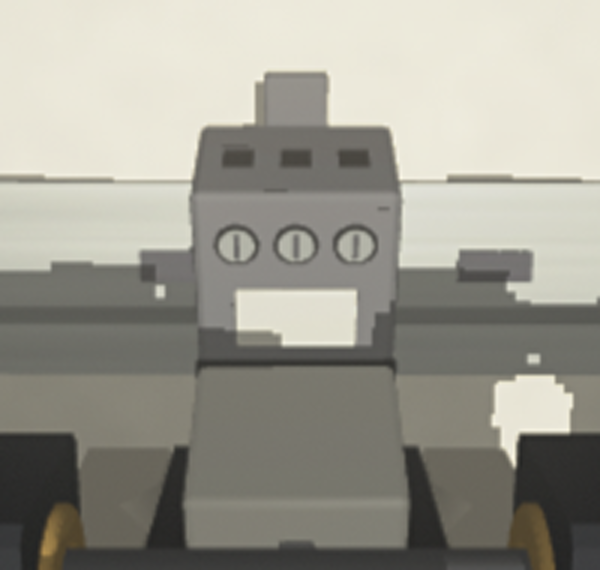

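```bash
python3 - <<'E'
from h import *
g=lambda y:y/3+130
tiltfit('w9',{(.035,.035):g(193),(.007,.035):g(363),(.007,.067):g(500),(.035,.011):g(127)})
# near/far flange edges now (pixel rows at crop col 60..100): far outer edge row 181, near outer edge row 374
s=load('w9')
for z in(.022,.0253,.028,.031,.034): print(z,onz(s,220+60/3,g(374),z).round(4),onz(s,220+60/3,g(180),z).round(4),onz(s,220+540/3,g(374),z).round(4))
E
```

```text
tilt [0.2829 0.0033 0.0038] res [-0.2  -0.35  0.22  0.32]
0.022 [0.5311 0.1859 0.022 ] [0.5673 0.1857 0.022 ] [0.5356 0.0967 0.022 ]
0.0253 [0.5322 0.1852 0.0253] [0.5678 0.185  0.0253] [0.5366 0.0975 0.0253]
0.028 [0.5331 0.1846 0.028 ] [0.5682 0.1844 0.028 ] [0.5375 0.0981 0.028 ]
0.031 [0.5341 0.184  0.031 ] [0.5686 0.1838 0.031 ] [0.5384 0.0989 0.031 ]
0.034 [0.5351 0.1834 0.034 ] [0.5691 0.1832 0.034 ] [0.5393 0.0996 0.034 ]
```

```bash
cat >> h.py <<'E'
def rd(n=6):
    F=[];M=[]
    for i in range(n):
        snapshot('wrist'); o=ctrl.get_obs(); F.append(o['force']); M.append(o['moment'])
    print('F',np.mean(F,0).round(2),'M',np.mean(M,0).round(3),'p',np.round(o['tool_pos'],4),'t',round(o['clock'],2))
E
python3 -c "
from h import *
rd()"
python3 -m creep '[[0,0,-0.005,0,26],[0.0,0,-0.01,0,26],[0,0,-0.015,0,26],[0,0,-0.015,0,26],[0,0,-0.015,0,26],[0,0,-0.015,0,26],[0,0,-0.015,0,26],[0,0,-0.015,0,26]]'; python3 -c "
from h import *
rd()"
```

```text
F [-3.98  1.05  2.85] M [3.160e-01 1.872e+00 1.000e-03] p [0.5254 0.1414 0.0612] t 12.43
clock: 13.1
tool_pos: [0.5258, 0.1416, 0.0627]
orientation: [-180.0, -0.0, 2.9]
force: [1.7, -0.7, -2.1]
opening: 0.0298
F [ 0.94  0.   -3.1 ] M [-0.04  -0.392  0.007] p [0.5258 0.1416 0.0628] t 13.4
```

```bash
python3 -m creep '[[0.005,0,0.004,0,26],[0.01,0,0.004,0,26],[0.015,0,0.004,0,26],[0.02,0,0.004,0,26],[0.02,0,0.004,0,26],[0.02,0,0.004,0,26],[0.02,0,0.004,0,26],[0.02,0,0.004,0,26]]'; python3 -c "
from h import *
rd()"
```

```text
clock: 14.07
tool_pos: [0.5277, 0.1416, 0.0624]
orientation: [180.0, 0.0, 2.9]
force: [-1.0, -0.1, -1.4]
opening: 0.0297
F [ 0.24 -0.18 -0.85] M [-0.129  0.071 -0.   ] p [0.5277 0.1417 0.0624] t 14.37
```

```bash
python3 -m creep '[[0.005,0,0,0,26],[0.01,0,0,0,26],[0.015,0,0,0,26],[0.02,0,0,0,26],[0.02,0,0,0,26],[0.02,0,0,0,26],[0.02,0,0,0,26],[0.02,0,0,0,26]]'; python3 -c "
from h import *
rd()"
```

```text
clock: 15.03
tool_pos: [0.5285, 0.1416, 0.0622]
orientation: [180.0, 0.1, 2.9]
force: [-6.7, 1.6, 3.6]
opening: 0.0296
F [-6.06  2.17  4.06] M [0.578 2.594 0.006] p [0.5285 0.1416 0.0623] t 15.33
```

```bash
python3 -m creep '[[0,0,-0.003,0,26],[0.0,0,-0.006,0,26],[0,0,-0.01,0,26],[0,0,-0.01,0,26],[0,0,-0.01,0,26],[0,0,-0.01,0,26],[0,0,-0.01,0,26],[0,0,-0.01,0,26]]'; python3 -c "
from h import *
rd()"
```

```text
clock: 16.0
tool_pos: [0.5286, 0.1413, 0.0626]
orientation: [180.0, 0.1, 2.9]
force: [-4.2, 2.3, -4.5]
opening: 0.0296
F [-5.1   1.51 -4.57] M [0.52  2.258 0.011] p [0.5286 0.1413 0.0626] t 16.3
```

```bash
python3 -m creep '[[0,0,0.003,0,26],[-0.002,0,0.005,0,26],[-0.004,0,0.005,0,26],[-0.004,0,0.005,0,26],[-0.004,0,0.005,0,26],[-0.004,0,0.005,0,26],[-0.004,0,0.005,0,26],[-0.004,0,0.005,0,26]]'; python3 -c "
from h import *
rd()
snap('side','s10');snap('wrist','w10')
o=load('s10')['img'][200:320,230:340]; a=cv2.resize(o,None,fx=3.6,fy=3.6,interpolation=cv2.INTER_CUBIC)
o=load('w10')['img'][120:320,200:400]; b=cv2.resize(o,(400,400),interpolation=cv2.INTER_CUBIC)
q=np.zeros((440,800,3),np.uint8);q[:432,:396]=a;q[:400,400:]=b;cv2.imwrite('pics/c10.png',q)
"
```

```text
clock: 16.97
tool_pos: [0.5286, 0.1414, 0.0625]
orientation: [180.0, 0.1, 2.9]
force: [-5.4, 1.0, -2.4]
opening: 0.0297
F [-4.98  0.98 -2.  ] M [0.288 2.277 0.025] p [0.5286 0.1414 0.0625] t 17.27
```

View pics/c10.png

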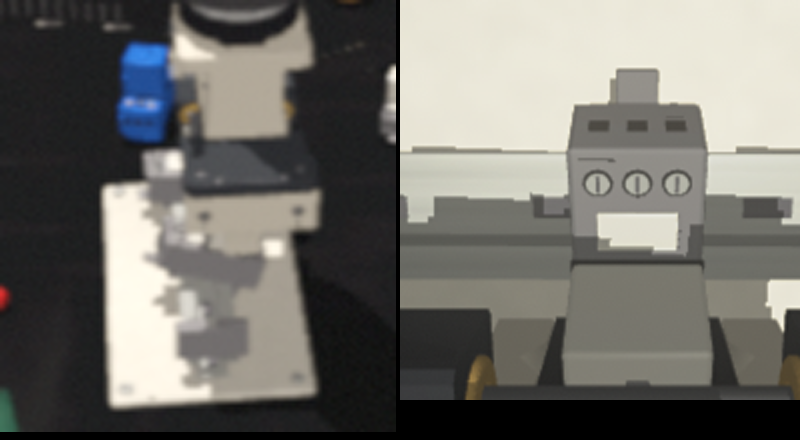

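```bash
python3 -m creep '[[-0.003,0,0,0,26],[-0.003,0,0,0,26],[-0.003,0,0,0,29],[-0.003,0,0,0,31],[-0.003,0,0,0,36],[-0.003,0,0,0,42],[-0.003,0,0,0,48],[-0.003,0,0,0,48]]'; python3 -c "
from h import *
rd(2)
snap('side','s11');snap('wrist','w11')
o=load('s11')['img'][200:320,230:340]; a=cv2.resize(o,None,fx=3.6,fy=3.6,interpolation=cv2.INTER_CUBIC)
o=load('w11')['img'][120:320,200:400]; b=cv2.resize(o,(400,400),interpolation=cv2.INTER_CUBIC)
q=np.zeros((440,800,3),np.uint8);q[:432,:396]=a;q[:400,400:]=b;cv2.imwrite('pics/c11.png',q)
"
```

```text
clock: 18.03
tool_pos: [0.5296, 0.142, 0.0633]
orientation: [-180.0, -0.1, 2.9]
force: [-0.5, -0.4, 0.9]
opening: 0.0467
F [-0.37  0.02  0.09] M [-0.124  0.066  0.021] p [0.5293 0.1418 0.0631] t 18.13
```

View pics/c11.png

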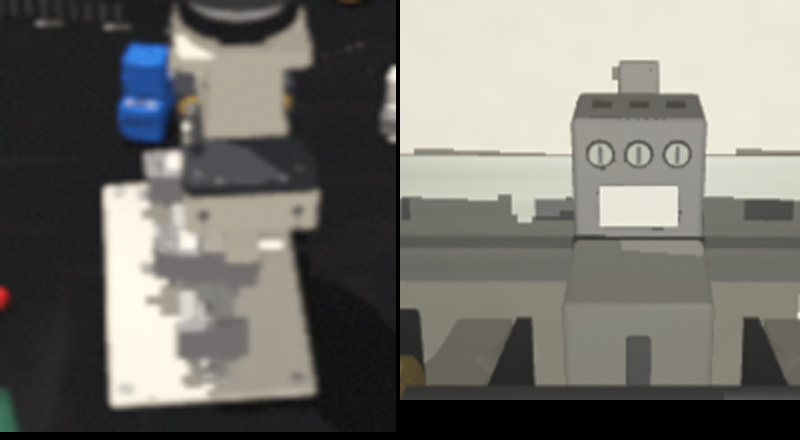

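```bash
python3 - <<'E'
from h import *
g=lambda y:y/2+120
q=tiltfit('w11',{(.035,.035):g(120),(.007,.035):g(237),(.007,.067):g(303),(.035,.011):g(95)})
o=ctrl.get_obs();p=o['tool_pos']
th,ax,az=q
for mx,mz in((-.014,.0069),(0,.011),(.015,.0075),(.02,.035),(.035,.035),(-.019,.067),(.007,.067)):
    x=mx+.006;z=mz-.056;print((mx,mz),round(p[0]+x*np.cos(th)-z*np.sin(th)+ax,4),round(p[2]+.010+x*np.sin(th)+z*np.cos(th)+az,4))
E
```

```text
tilt [ 0.1486  0.0096 -0.0007] res [-0.01 -0.02  0.01  0.02]
(-0.014, 0.0069) 0.5381 0.0226
(0, 0.011) 0.5513 0.0287
(0.015, 0.0075) 0.5667 0.0275
(0.02, 0.035) 0.5676 0.0554
(0.035, 0.035) 0.5824 0.0576
(-0.019, 0.067) 0.5243 0.0813
(0.007, 0.067) 0.55 0.0851
```

```bash
python3 -m creep '[[0,0,-0.2,0,48],[0,0,-0.4,0,48],[0,0,-0.42,0,20],[0.15,0,-0.42,0,0],[0.3,0,-0.42,0,0],[0.43,0.0,-0.42,0,0],[0.435,0,-0.42,0,0],[0.435,0,-0.42,0,0]]'; python3 -m creep '[[0,0,0.1,0,0],[0,0,0.2,0,0],[0,0,0.3,0,0],[0,0,0.36,0,0],[0,0,0.38,0,0],[0,0,0.4,0,0],[0,0,0.4,0,0],[0,0,0.4,0,0]]'; python3 -c "
from h import *
rd(3)
s=snap('wrist','w12');cv2.imwrite('pics/c12.png',s['img'][100:360,180:460].repeat(2,0).repeat(2,1))
to(.573,.1435,.06,2.75)"
```

```text
clock: 18.9
tool_pos: [0.5724, 0.1437, 0.1043]
orientation: [180.0, 0.0, 2.8]
force: [0.0, 0.7, -1.1]
opening: 0.0137
clock: 19.57
tool_pos: [0.5726, 0.144, 0.065]
orientation: [-180.0, -0.0, 2.9]
force: [-0.2, 0.7, 0.6]
opening: 0.0003
F [-0.3   0.5   0.22] M [-0.127  0.085  0.005] p [0.5727 0.144  0.0653] t 19.72
shift [0.003 0.005 0.053] turn 0.001 pos [0.5726 0.144  0.0653] rpy [-1.7998e+02 -4.0000e-02  2.8800e+00] t 19.77
```

View pics/c12.png

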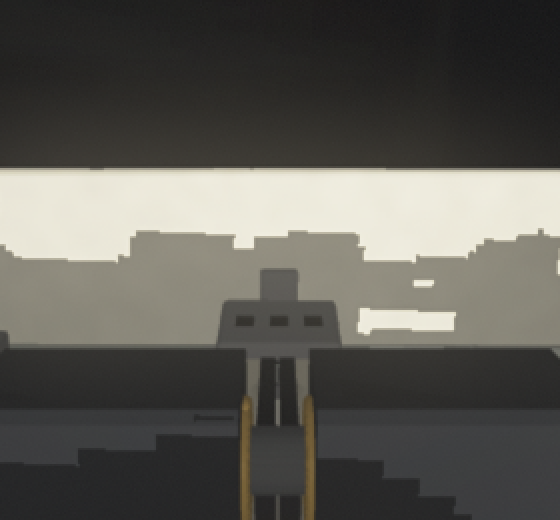

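```bash
python3 -m creep '[[0,0,0.02,0,0],[0,0,0.04,0,0],[0,0,0.055,0,0],[0,0,0.065,0,0],[0,0,0.075,0,0],[0,0,0.085,0,0],[0,0,0.09,0,0],[0,0,0.095,0,0]]'; python3 -c "
from h import *
rd(3)"
```

```text
clock: 20.43
tool_pos: [0.5736, 0.1443, 0.056]
orientation: [-180.0, -0.1, 2.9]
force: [2.2, -0.1, 5.0]
opening: 0.0004
F [2.29 0.11 4.95] M [-0.103 -1.039  0.013] p [0.5731 0.1442 0.0558] t 20.58
```

Contact, 5 N. Continue in small steps.

```bash
python3 -m creep '[[0,0,0.002,0,0],[0,0,0.004,0,0],[0,0,0.006,0,0],[0,0,0.008,0,0],[0,0,0.01,0,0],[0,0,0.012,0,0],[0,0,0.014,0,0],[0,0,0.015,0,0]]'; python3 -c "
from h import *
rd(2)"
```

```text
clock: 21.25
tool_pos: [0.5718, 0.1436, 0.0534]
orientation: [180.0, 0.1, 2.9]
force: [-0.6, 0.5, -0.2]
opening: 0.0002
F [-0.37  0.39  0.1 ] M [-0.119  0.049 -0.022] p [0.5721 0.1438 0.0536] t 21.35
```

```bash
python3 -m creep '[[0,0,0.003,0,0],[0,0,0.006,0,0],[0,0,0.009,0,0],[0,0,0.012,0,0],[0,0,0.014,0,0],[0,0,0.016,0,0],[0,0,0.018,0,0],[0,0,0.02,0,0]]'; python3 -c "
from h import *
rd(2)"
```

```text
clock: 22.02
tool_pos: [0.5723, 0.1439, 0.0518]
orientation: [180.0, 0.0, 2.9]
force: [0.4, -0.5, 0.1]
opening: 0.0005
F [0.43 0.31 0.31] M [-0.11   0.051  0.031] p [0.5723 0.1438 0.0517] t 22.12
```

```bash
python3 -m creep '[[0,0,0.003,0,0],[0,0,0.006,0,0],[0,0,0.009,0,0],[0,0,0.012,0,0],[0,0,0.014,0,0],[0,0,0.016,0,0],[0,0,0.018,0,0],[0,0,0.02,0,0]]'; python3 -c "
from h import *
rd(2)"
```

```text
clock: 22.78
tool_pos: [0.5727, 0.1439, 0.0503]
orientation: [-180.0, -0.0, 2.9]
force: [-0.3, -1.1, 4.7]
opening: 0.0004
F [-0.47  0.27  5.69] M [-0.328  0.477  0.005] p [0.5727 0.1439 0.0503] t 22.88
```

```bash
python3 -m creep '[[0,0,0.001,0,0],[0,0,0.002,0,0],[0,0,0.003,0,0],[0,0,0.003,0,0],[0,0,0.003,0,0],[0,0,0.003,0,0],[0,0,0.003,0,0],[0,0,0.003,0,0]]'; python3 -c "
from h import *
rd(2)"
python3 -m creep '[[0,0,-0.1,0,0],[0,0,-0.3,0,0],[0,0,-0.6,0,0],[0,0,-0.9,0,0],[-0.3,0,-1,0,0],[-0.6,0,-1,0,0],[-0.8,0,-1,0,0],[-0.8,0,-1,0,0]]'; python3 -c "
from h import *
rd(2)
s=snap('wrist','w13');snap('side','s13');snap('scene','sc13')
o=load('s13')['img'][200:320,230:340]; a=cv2.resize(o,None,fx=3.6,fy=3.6,interpolation=cv2.INTER_CUBIC)
o=load('w13')['img'][60:260,200:400]; b=cv2.resize(o,(400,400),interpolation=cv2.INTER_CUBIC)
q=np.zeros((440,800,3),np.uint8);q[:432,:396]=a;q[:400,400:]=b;cv2.imwrite('pics/c13.png',q)"
```

```text
clock: 23.55
tool_pos: [0.5728, 0.144, 0.0502]
orientation: [-180.0, -0.1, 2.9]
force: [-2.0, -0.7, 6.9]
opening: 0.0004
F [-1.38 -1.    6.93] M [-0.413  0.572 -0.008] p [0.5729 0.144  0.0503] t 23.65
clock: 24.32
tool_pos: [0.4891, 0.1392, 0.1504]
orientation: [-179.9, 0.0, 2.9]
force: [-1.0, -0.7, -0.7]
opening: 0.0003
F [0.74 0.33 0.06] M [-0.077 -0.051 -0.008] p [0.4923 0.1401 0.1505] t 24.42
```

View pics/c13.png

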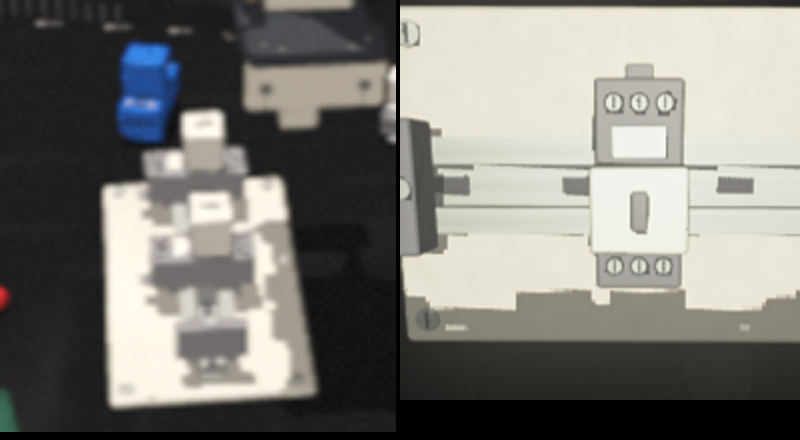

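View pics/w13.png

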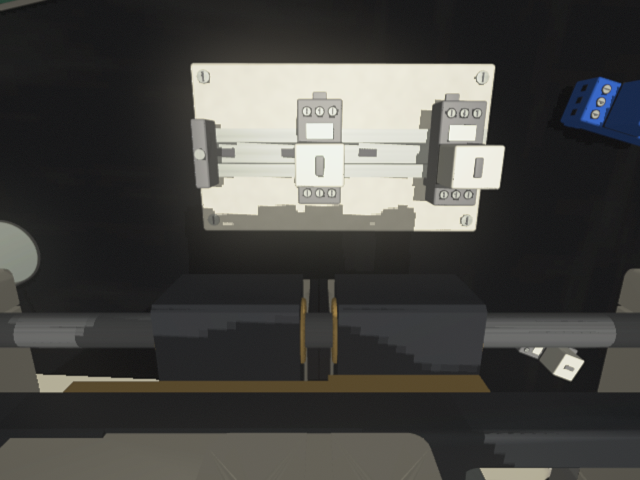

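```bash
python3 - <<'E'
from h import *
s=load('w13'); g=lambda x,y:(200+(x-400)/2,60+y/2)
P=[onz(s,*g(*p),.082) for p in((591,168),(687,167),(688,253),(591,253))]; m=np.mean(P,0); print(m.round(4)); 
for a,b in((P[0],P[3]),(P[1],P[2])): d=a-b; print(np.degrees(np.arctan2(d[1],d[0])),np.linalg.norm(d))
S=[onz(s,*g(*p),.05) for p in((596,79),(684,79),(596,164),(684,164),(597,287),(681,287))]; print(np.round(S,4))
for a,b in((S[0],S[4]),(S[1],S[5])): d=a-b; print(np.degrees(np.arctan2(d[1],d[0])),np.linalg.norm(d))
F=[onz(s,*p,.082) for p in((452,145),(504,146),(499,189),(453,188))]; print('fixed',np.mean(F,0).round(4), 'dist',np.linalg.norm(np.mean(F,0)-m))
q=tiltfit('w13',{(.035,.035):60+79/2,(.007,.035):60+164.5/2,(.007,.067):60+167.5/2,(-.019,.067):60+253/2,(-.035,.035):60+287/2})
E
```

```text
[0.5473 0.1425 0.082 ]
1.984911271124303 0.02511404189108715
4.633460075892671 0.025403684445010812
[[0.5867 0.1587 0.05  ]
 [0.5882 0.1299 0.05  ]
 [0.5598 0.1577 0.05  ]
 [0.5613 0.1281 0.05  ]
 [0.5179 0.1559 0.05  ]
 [0.5194 0.1263 0.05  ]]
2.380205670902783 0.06885624767085961
3.0051120581707425 0.06884147209225086
fixed [0.551  0.0479 0.082 ] dist 0.09465698034589598
tilt [ 0.0025  0.0537 -0.0934] res [-0.17  0.47 -0.2   0.17 -0.27]
```

View pics/sc13.png

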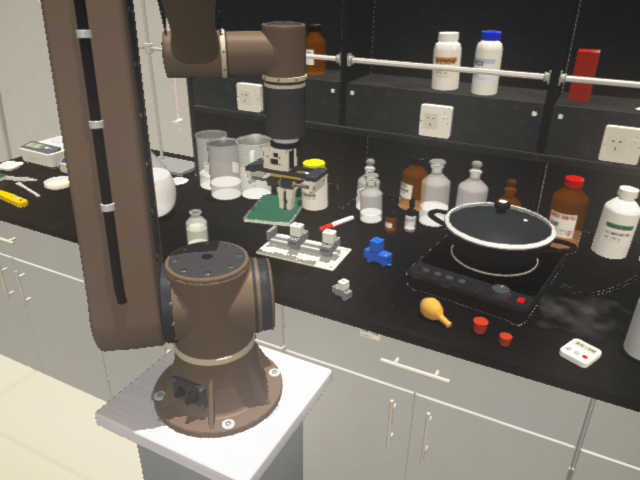

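```bash
python3 -c "
from plant import workorder
print(workorder.close_job())"
```

```text
the job is handed in; nothing more can be done
None
```

The relay module is clipped onto the rail, flat and square, and the job is handed in at about 24.6 s of the 61 s allowed. I gripped the large grey module by the relay's sides. The tool can't tilt, so I turned the module to about 0.29 rad in the grip by pushing its leg against the edge of the board. I then felt the lip in under the near flange, let go with it resting on the foot (about 0.15 rad), and pressed the far step with closed fingers.

**Click and seating:** The foot snapped in after about 5 N; the push then fell to nothing, and the module bottomed 5 to 6 mm lower at about 7 N.

**Last picture:**
- Tilt is 0.0025 rad and yaw about 2.7°, the same as the board.
- The module's centre is 94.7 mm from the fixed module's, where 94 mm would be exactly mid-stretch.
- The robot is clear. In the scene view the bottle and bulb look as they were; I did not measure them.

**Forces:** The highest reading on the rail was about 7 N sideways and 8 N in total. I only read force at the end of each short move or hold, so brief peaks in between would not show.

**Checks that disagreed:**
- Flange height came out between 25 and 28 mm above the bench depending on the method, so I settled it by touch at about 26 mm.
- Before hooking, the foot brushed the far flange at about 4 to 5 N; I raised the module 1.5 mm and carried on.
- The two sides of the relay top gave yaws of 2.0° and 4.6°, which is pixel noise; the longer socket edges gave 2.4° and 3.0°.
- I did not read the foot joint itself; the click is judged from the force drop and the flat seating.

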